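# Tighten the bench vise with the click wrench

## Robot

A 6-joint arm with a two-finger parallel gripper is mounted at the origin on the work surface. World frame = base frame: x ahead of the robot, y to its left, z up, the work surface at z = 0. Lengths are in mm, angles in rad, forces in N, time in s.
With the tool pointing down it reaches from about 300 to 950 mm from the base axis. Payload 3.1 kg.
Tool frame: the origin (TCP) lies midway between the tips of the shut fingers; the grasp point (between the pads) lies 19 mm behind it; z points along the fingers, y is the line along which they close (so a half turn about z gives the same grasp; the last joint's range is limited). The gripper opens to 85 mm and grips with 20 to 120 N. Pads are 22 mm wide; open, the fingers measure 114 mm over their backs; the gripper's body (76 mm by 85 mm) begins 54 mm behind the grasp point. The pads swing forward as they close: fully open they stand 13 mm farther back than shut.
Start: joints at [-1.26, 0.308, 1.634, -0, 1.2, -0.07], TCP at [232.264, -580.246, 231.272] pointing down, gripper open.
Joint ranges: [-3.06, 3.06], [-0.79, 1.96], [0.05, 2.63], [-1.19, 4.34], [0.05, 2.64], [-2.94, 2.94]. Speed limits (rad/s): [2.79, 2.79, 3.14, 3.14, 3.14, 3.14].

## Interface

Orientations are given as a rotation vector (axis times angle).
In Python, from rig import env gives the robot as it stands.
- The arm moves only by the tool carry_out, never from a script. Its argument "targets" is a list of rows, each an object with "linear": the shift along the tool's x, y, z in mm, a list of three; "roll": the turn about the tool's z in degrees. In form: [{"linear": [dx, dy, dz], "roll": roll}, ...]. A call has 1 to 20 rows; each row is the pose to reach, as a shift and turn from the pose commanded when the call began, along the tool's axes at that moment; what a row does not reach only later rows make up. A row lasts 1/10 s, in which the tool goes at most 50 mm and 8.59 degrees, less where a joint would pass 70% of its speed; a pose out of reach is approached as far as the arm can. A call with a gripper value outside its range is refused whole. "grip" is the finger opening in mm, from 0 to 85.4, set as the call begins (left out, the last holds). The fingers move at their own pace and stop on an object; the grip force is fixed at half the most. Time passes only in rows, so rows that repeat a pose let the fingers close. It gives the time, the measured TCP pose, the force, the opening and the grip force at its end, in the units of the state.
- env.read_state(): the state, without advancing time (a new reading comes with each control period).
- env.camera(name): name is "scene" or "top" or "wrist"; returns the picture (384x512x3 uint8, red, green, blue); there is no depth.
- env.camera_params(name): a dict with "vfov" (degrees; the focal length in pixels is half the picture's height over the tangent of half this angle, whatever the lens; pixels are square), "cx", "cy" (the principal point, pixels), "extrinsics" (4x4, takes a point from world to camera coordinates). Camera axes: x right, y up, looking along -z (the intrinsics and any distortion apply to the point x, -y, -z); pixel columns grow to the right and rows downward; lengths in mm; the calibration is good to about 2 mm. A picture is of the moment at which its call begins: read the wrist's pose just before it. camera_params takes no time and is no camera call; for the wrist camera it gives the pose at the moment of the call.
- env.close_job(): hands the job in; it is judged then, once.
Trained networks look in the newest picture that a camera, given by its name, has taken for a name from the list of things; names that differ only in an ending like _2 or _b are one class to them, and where a whole thing is asked for, a point or a joint stands for the part that bears it (a point fixed in the world has none). Each returns a list of dicts, best first, with "conf" (0 to 1); they miss things now and then, are a little off and sometimes report something else, mostly with a low value. They report only what shows in the picture. A call takes as long as a camera call. They do not tell look-alikes from the thing itself.
- env.recognise(camera, label): "box" ([centre column, centre row, width, height] in pixels, round what is visible of it).
- env.regions_of(camera, label): "pixels" (384x512 bool, what is visible of it) and "box" ([centre column, centre row, width, height] in pixels, round what is visible of it).
- env.pinpoint(camera, label): "uv" ([column, row] in pixels: a listed point, or the origin of a listed thing).
The state is a dict: "t": time; "joint_positions": joint angles; "qd": joint speeds; "joint_torque": joint torques, N m; "ee_pos": TCP position; "tool_rot": TCP orientation; "force": force on the tool from outside, world axes, zero at the start; "wrist_torque": the same for the moment, N m; "gripper_width": opening from 0.0 (shut) to 1.0 (fully open); "grip_force": force on a finger pad.
Only numpy, scipy, OpenCV 4.12 (cv2) and the standard library are available. Lean on these libraries where they do the work, as an engineer would, in place of code of your own. Each camera call takes 0.05 s, during which the arm holds its last target. There are 200 camera calls.

## Task

Draw the click wrench out from under the white riser, set its square socket fully down on the square screw of the grey vise, pointing the handle where it has room to swing, and let go of it. Then take the wrench again by its red handle and swing it clockwise (seen from above) until the screw is tight and the handle breaks over at its hinge by about 15 degrees, never more than 24. Finally let the handle spring back straight and leave the wrench level on the tightened screw, with the bottle, the spool and the meter undisturbed.

Things in the scene. Friction and masses are not known exactly. Their poses are not given: they have to be found in the camera images.
- wrench: Click wrench, 180 mm, 0.3 to 0.5 kg, balance point at x = 25 mm, lying flat, handle under the riser. Origin: socket centre at the underside; +x along the straight handle, z up. Steel head x -21 to +36 mm, 42 wide, 34 tall, flat underside, square 27.5 mm through-socket (sides along x, y) at the origin. Fits the screw 4 ways, 90 degrees apart, with up to 0.22 rad of free play each way.
- click (a joint): Break-over hinge of the wrench, rad: 0 = straight (a preloaded spring holds it there and returns it); grows as the handle is forced clockwise (from above) past the head; hard stop 0.55. It gives way at about 0.7 N m about the hinge (9.5 N pushed sideways at the handle point), then yields softly; never while the screw still turns.
- handle (a point): Point on the axis of the red round handle: 24 mm diameter, from x = 41 to 160 mm of the wrench, axis 16 mm above its underside, hinged to the head at x = 36 mm about a vertical axis. This point is 74 mm beyond the hinge, 110 mm from the socket's centre when straight; it moves with the handle, x along it.
- vise: Grey vise, fixed. Origin on the bench under the screw's axis, z up. Square deck 84 x 84 mm, top at 58 mm, on a foot 110 x 120 mm, 18 mm high. On its +x side jaws hold an upright green motor: axis at x = 82 mm, 52 mm diameter, top 96 mm, shaft to 106 mm; jaws and cradle reach x = 115, y = -50 to +50, 60 mm high.
- screw_seat (a point): Centre of the square clamp screw at deck level, 58 mm above the bench; turns with the screw, x and y square to its flats, z up. Screw: 23 mm square for 20 mm above the deck, then a cone to 32 mm. The seated wrench's underside rests on the deck at this level.
- screw (a joint): Turn of the clamp screw, rad: grows clockwise seen from above. Starts loose between 0 and 0.35, turns with slight friction (0.25 N m), comes up tight (hard stop) at 0.70.
- riser: White riser, fixed. Origin on the bench 60 mm in front (-x) of its front edge's middle. Covers x = 60 to 190 mm, y = -100 to +100 mm; open at the front; board underside 46, top 60 mm high; side walls 12 mm thick at y = +-94 mm. A blue bin on top covers x = 112 to 188 mm, up to 95 mm high. Only the wrench's head sticks out of its front.
- bottle: Clear bottle with black cap, 44 mm diameter, 115 mm tall, standing on one side of the vise; origin at the centre of its underside. Too tall to swing the handle over.
- spool: Blue spool, 56 mm diameter, 40 mm tall, standing on the other side of the vise; origin at the centre of its underside.
- meter: Yellow multimeter, 130 x 66 x 34 mm (x, y, z), lying near the far edge; origin at the centre of its underside.
There are look-alikes about, which are no part of the job. What is meant by the wrench is not brown or orange, and is the smaller of those in its own colour.

How it is judged:
By the outcome, as a careful person would: the job done as asked, in the order asked, and still so for the second after the job is handed in, with the robot touching nothing.
It also fails if it takes over 64 s, if anything falls off the work surface, if the arm or the gripper's body presses on something with over 40 N, if the wrist force passes 120 N, or if a joint passes its speed limit or range.

## Working session

There is one attempt and no reset: what is moved stays moved. The work goes in short steps, Python scripts to look and compute and a tool call to move; the robot and the scene stay as the last step left them, time stands still between calls to the robot, and variables do not carry over. Pictures are saved under pics/ and viewed, at most 10 in all, crops included, and the job is handed in when it is done.

Besides the shell and the picture viewer there is one more tool, called after "Call:" as name([rows], argument=value, ...), one row to a line, values as JSON. carry_out: Moves the arm, as the interface text tells. Its arguments: {"type":"object","properties":{"targets":{"type":"array"},"grip":{"type":"number"}},"required":["targets"]}

```bash
ls; mkdir -p pics; cat > h.py <<'E'
import numpy as np, cv2
from scipy.spatial.transform import Rotation as R
from rig import env
def snap(cam,name=None):
    im=env.camera(cam)
    if name: cv2.imwrite(f'pics/{name}.png',im[:,:,::-1])
    return im
def cam(c):
    p=env.camera_params(c); f=192/np.tan(np.radians(p['vfov'])/2)
    return p,f,np.array(p['extrinsics'])
def ray(c,uv,z,P=None):
    p,f,E=P or cam(c)
    d=np.array([(uv[0]-p['cx'])/f,-(uv[1]-p['cy'])/f,-1.])
    d=E[:3,:3].T@d; o=-E[:3,:3].T@E[:3,3]
    return o+d*(z-o[2])/d[2]
def proj(c,X,P=None):
    p,f,E=P or cam(c)
    q=E[:3,:3]@np.array(X,float)+E[:3,3]
    return np.array([p['cx']+f*q[0]/-q[2],p['cy']-f*q[1]/-q[2]])
E
python3 - <<'E'
from h import *
np.set_printoptions(precision=1,suppress=True)
a=snap('top','top0')
for l in ['wrench','vise','riser','bottle','spool','meter','screw_seat','handle']:
    print(l,[(np.round(d['uv'],1).tolist(),round(d['conf'],2),ray('top',d['uv'],58 if l=='screw_seat' else 0)[:2]) for d in env.pinpoint('top',l)])
    if l in('wrench','bottle','spool'):print([ (np.round(d['box'],0).tolist(),round(d['conf'],2)) for d in env.recognise('top',l)])
b=snap('scene','scene0')
print(env.camera_params('top'))
print({k:np.round(v,2) for k,v in env.read_state().items()})
E
```

```text
pics
wrench [([241.2, 272.6], 0.91, array([294.8,  91.1])), ([198.2, 181.0], 0.71, array([545.5, 210.6])), ([197.3, 288.7], 0.68, array([253.7, 208. ])), ([91.9, 192.0], 0.59, array([516.4, 503.4]))]
[([250.0, 247.0, 38.0, 63.0], 0.94), ([115.0, 202.0, 89.0, 56.0], 0.76), ([200.0, 177.0, 22.0, 28.0], 0.68), ([163.0, 298.0, 98.0, 41.0], 0.64)]
vise [([353.4, 180.4], 0.58, array([ 544.5, -221.7]))]
riser []
bottle [([308.4, 173.3], 0.67, array([565.5, -96.6]))]
[([311.0, 175.0, 15.0, 25.0], 0.73)]
spool [([307.2, 173.1], 0.7, array([566.1, -93.3])), ([403.3, 187.7], 0.66, array([ 523. , -359.9]))]
[([409.0, 185.0, 30.0, 21.0], 0.68)]
meter [([284.2, 112.6], 0.9, array([743.5, -32.1]))]
screw_seat [([356.7, 176.3], 0.43, array([ 544.6, -217.5]))]
handle [([264.1, 234.2], 0.65, array([396.9,  28.8])), ([142.4, 307.7], 0.65, array([206. , 351.9])), ([135.9, 211.8], 0.62, array([460.6, 379.8]))]
{'vfov': 48.46980968860128, 'cx': 260.0151831909379, 'cy': 186.65752591524657, 'extrinsics': array([[   -0. ,    -1. ,     0. ,    42.9],
       [    1. ,    -0. ,     0.2,  -520.2],
       [   -0.2,     0. ,     1. , -1093.5],
       [    0. ,     0. ,     0. ,     1. ]])}
{'t': np.float64(0.65), 'joint_positions': array([-1.3,  0.3,  1.6,  0. ,  1.2, -0.1]), 'qd': array([ 0., -0., -0., -0.,  0.,  0.]), 'joint_torque': array([  0. , -41.5, -27.7,  -0. ,   0. ,  -0. ]), 'ee_pos': array([ 232.3, -580.2,  231.3]), 'tool_rot': array([3.1, 0.6, 0. ]), 'force': array([-0.6,  0.1, -0.1]), 'wrist_torque': array([-0. , -0.1,  0. ]), 'grip_force': np.float64(0.0), 'gripper_width': np.float64(1.0)}
```

View pics/top0.png

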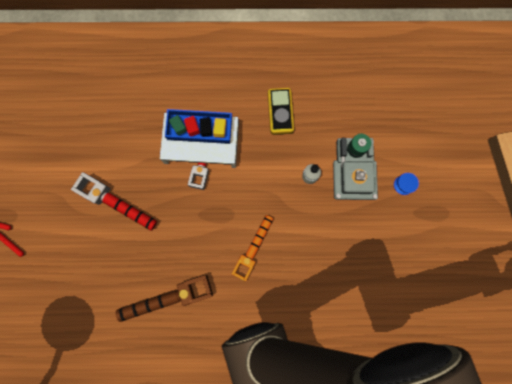

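View pics/scene0.png

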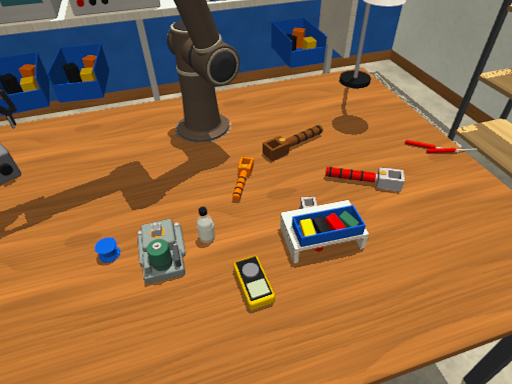

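The wrench is the small grey-and-red one whose head (198,180) sticks out from under the riser (200,140). The large red one at (90,187) is a decoy. The vise is at (356,176) with its motor on the far side. The bottle is at (311,175), the spool at (406,184) and the meter at (282,110). I'll hover over the wrench for a closer look.

```bash
cat >> h.py <<'E'
def T():
    s=env.read_state(); return np.array(s['ee_pos']),R.from_rotvec(s['tool_rot']).as_matrix(),s
def plan(xyz,ydeg):
    "shift in tool axes and roll so that tool y axis lies along world heading ydeg (mod 180)"
    p,M,s=T(); cur=np.degrees(np.arctan2(M[1,1],M[0,1]))
    d=(cur-ydeg+90)%180-90   # tool z down: +roll turns clockwise from above
    print('lin',np.round(M.T@(np.array(xyz)-p),1),'roll',round(d,1),'(or +-180) cur y',round(cur,1),'q6',round(s['joint_positions'][5],2),'p',np.round(p,1),'M',np.round(M,3).tolist())
E
python3 - <<'E'
from h import *
plan([480,211,250],90)
print(env.camera_params('wrist'))
E
```

```text
lin [ 524.1 -642.5  -18.7] roll 21.8 (or +-180) cur y -68.2 q6 -0.07 p [ 232.3 -580.3  231.3] M [[0.928, 0.372, 0.0], [0.372, -0.928, -0.0], [0.0, 0.0, -1.0]]
{'vfov': 68.02758759463364, 'cx': 256.67821237996657, 'cy': 190.31840335792523, 'extrinsics': array([[ 3.72298859e-01, -9.28112891e-01,  1.47190011e-04,
        -6.25637170e+02],
       [ 8.83480952e-01,  3.54346815e-01, -3.06430649e-01,
         4.00883443e+01],
       [ 2.84350079e-01,  1.14213821e-01,  9.51892975e-01,
        -3.79191587e+02],
       [ 0.00000000e+00,  0.00000000e+00,  0.00000000e+00,
         1.00000000e+00]])}
```

Call:
carry_out([
  {"linear":[524,-642,-19],"roll":-8},
  {"linear":[524,-642,-19],"roll":-16},
  {"linear":[524,-642,-19],"roll":-24},
  {"linear":[524,-642,-19],"roll":-32},
  {"linear":[524,-642,-19],"roll":-40},
  {"linear":[524,-642,-19],"roll":-48},
  {"linear":[524,-642,-19],"roll":-56},
  {"linear":[524,-642,-19],"roll":-64},
  {"linear":[524,-642,-19],"roll":-72},
  {"linear":[524,-642,-19],"roll":-80},
  {"linear":[524,-642,-19],"roll":-88},
  {"linear":[524,-642,-19],"roll":-96},
  {"linear":[524,-642,-19],"roll":-104},
  {"linear":[524,-642,-19],"roll":-112},
  {"linear":[524,-642,-19],"roll":-120},
  {"linear":[524,-642,-19],"roll":-128},
  {"linear":[524,-642,-19],"roll":-136},
  {"linear":[524,-642,-19],"roll":-144},
  {"linear":[524,-642,-19],"roll":-151},
  {"linear":[524,-642,-19],"roll":-158},
], grip=85)

```text
t: 2.65
ee_pos: [480.1, 211.1, 250.3]
tool_rot: [-0.005, 3.142, -0.0]
force: [0.4, -0.3, -0.1]
gripper_width: 0.994
grip_force: 0.0
```

```bash
python3 - <<'E'
from h import *
plan([480,211,250],90)
P=cam('wrist'); im=snap('wrist','w1')
for d in env.pinpoint('wrist','wrench'): print(d,ray('wrist',d['uv'],0,P),ray('wrist',d['uv'],34,P))
r=env.regions_of('wrist','wrench')
for d in r:
    m=d['pixels'].astype(np.uint8); print(d['box'],d['conf'],m.sum())
m=r[0]['pixels']
v,u=np.nonzero(m)
c=cv2.minAreaRect(np.c_[u,v].astype(np.float32)); 
print([ray('wrist',q,34,P)[:2].round(1).tolist() for q in cv2.boxPoints(c)])
print(T()[2]['joint_positions'])
E
```

```text
lin [ 0.1 -0.1  0.3] roll 0.2 (or +-180) cur y 90.2 q6 -1.24 p [480.1 211.1 250.3] M [[-1.0, -0.003, 0.0], [-0.003, 1.0, -0.0], [-0.0, -0.0, -1.0]]
{'uv': [156.8, 13.3], 'conf': 0.77} [304.31178642  89.53941386   0.        ] [312.71379959 100.00553272  34.        ]
{'uv': [458.9, 191.3], 'conf': 0.75} [528.7275024  504.27777476   0.        ] [517.6776752  478.79532221  34.        ]
{'uv': [259.6, 199.1], 'conf': 0.64} [541.79348566 215.15895625   0.        ] [529.61112895 214.73666084  34.        ]
[257.1, 212.2, 39.3, 55.8] 0.94 1470
[139.0, 67.6, 77.4, 130.5] 0.91 3885
[425.1, 166.6, 173.9, 118.8] 0.59 6027
[[590.4, 175.4], [508.0, 195.9], [518.8, 237.6], [602.7, 219.8]]
[ 3.30314018e-01  9.50126423e-02  1.84985606e+00  1.51004568e-05
  1.19653828e+00 -1.23501089e+00]
```

View pics/w1.png

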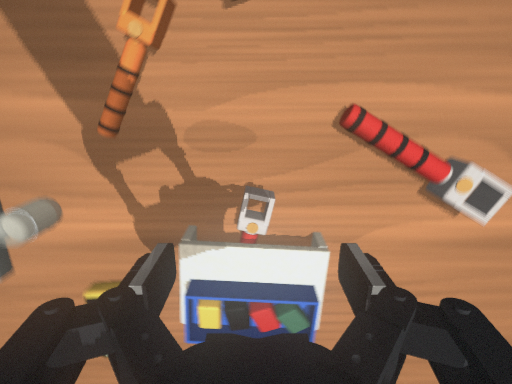

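```bash
python3 - <<'E'
from h import *
P=cam('wrist')
im=cv2.imread('pics/w1.png'); c=im[175:265,180:335]; cv2.imwrite('pics/w1c.png',cv2.resize(c,None,fx=5,fy=5,interpolation=cv2.INTER_CUBIC))
for z,uv in [(34,(257,210)),(60,(258,243)),(60,(190,235)),(60,(325,245))]: print(uv,ray('wrist',uv,z,P).round(1))
E
```

```text
(257, 210) [545.4 210.3  34. ]
(258, 243) [581.3 211.4  60. ]
(190, 235) [569.3 123.5  60. ]
(325, 245) [584.7 299.2  60. ]
```

View pics/w1c.png

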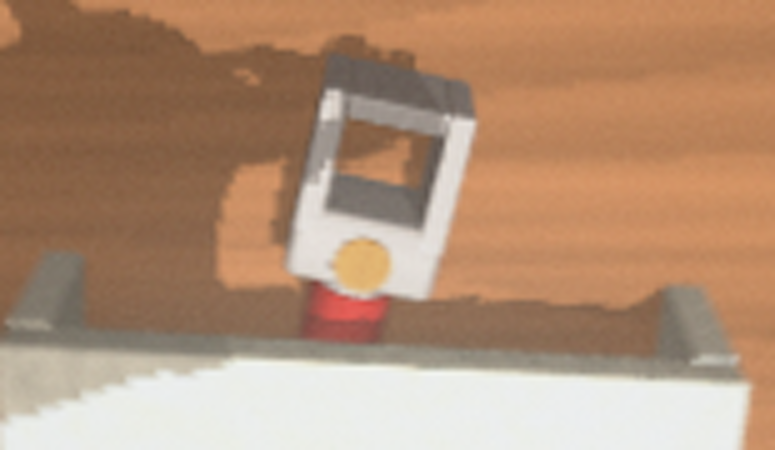

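The head is fully out: its outline is (245.6,193)-(275,199)-(266,235)-(238,229). The socket is near (545,211), the handle heading about -12°, and the riser front near x=580.

```bash
python3 - <<'E'
from h import *
plan([558,208,2],78)
E
```

```text
lin [-77.8  -2.2 248.4] roll 11.7 (or +-180) cur y 89.7 q6 -1.24 p [480.1 210.6 250.4] M [[-1.0, 0.005, 0.0], [0.005, 1.0, 0.0], [-0.0, 0.0, -1.0]]
```

Call:
carry_out([
  {"linear":[-40,-1,50],"roll":6},
  {"linear":[-78,-2,80],"roll":12},
  {"linear":[-78,-2,125],"roll":12},
  {"linear":[-78,-2,165],"roll":12},
  {"linear":[-78,-2,195],"roll":12},
  {"linear":[-78,-2,215],"roll":12},
  {"linear":[-78,-2,230],"roll":12},
  {"linear":[-78,-2,240],"roll":12},
  {"linear":[-78,-2,248],"roll":12},
  {"linear":[-78,-2,248],"roll":12},
])

```text
t: 3.8
ee_pos: [558.0, 208.2, 2.0]
tool_rot: [-0.334, -3.123, 0.0]
force: [0.2, -0.1, 0.1]
gripper_width: 0.993
grip_force: 0.0
```

Call:
carry_out([
  {"linear":[0,0,0],"roll":0},
  {"linear":[0,0,0],"roll":0},
  {"linear":[0,0,0],"roll":0},
  {"linear":[0,0,0],"roll":0},
  {"linear":[0,0,0],"roll":0},
  {"linear":[0,0,0],"roll":0},
  {"linear":[0,0,0],"roll":0},
  {"linear":[0,0,0],"roll":0},
], grip=25)

```text
t: 4.6
ee_pos: [559.1, 208.3, 3.6]
tool_rot: [0.333, 3.122, 0.0]
force: [-0.9, -1.9, 6.8]
gripper_width: 0.484
grip_force: 63.6
```

Call:
carry_out([
  {"linear":[0,0,-2],"roll":0},
  {"linear":[10,0,-4],"roll":0},
  {"linear":[25,0,-4],"roll":0},
  {"linear":[45,0,-4],"roll":0},
  {"linear":[65,0,-4],"roll":0},
  {"linear":[85,0,-4],"roll":0},
  {"linear":[105,0,-4],"roll":0},
  {"linear":[125,0,-4],"roll":0},
  {"linear":[140,0,-4],"roll":0},
  {"linear":[150,0,-6],"roll":0},
  {"linear":[155,0,-20],"roll":0},
  {"linear":[155,0,-45],"roll":0},
  {"linear":[155,0,-75],"roll":0},
  {"linear":[155,0,-105],"roll":0},
  {"linear":[155,0,-130],"roll":0},
  {"linear":[155,0,-150],"roll":0},
  {"linear":[155,0,-160],"roll":0},
  {"linear":[155,0,-160],"roll":0},
])

```text
t: 6.4
ee_pos: [407.7, 241.5, 163.7]
tool_rot: [0.333, 3.121, 0.003]
force: [-0.3, 0.4, -5.2]
gripper_width: 0.485
grip_force: 62.6
```

```bash
python3 - <<'E'
from h import *
plan([400,-215,190],-10)
snap('wrist','w2')
E
```

```text
lin [ -88.9 -447.8  -27.1] roll 87.8 (or +-180) cur y 77.8 q6 -0.92 p [407.7 241.5 163.7] M [[-0.977, 0.211, 0.003], [0.211, 0.977, 0.002], [-0.003, 0.002, -1.0]]
```

View pics/w2.png

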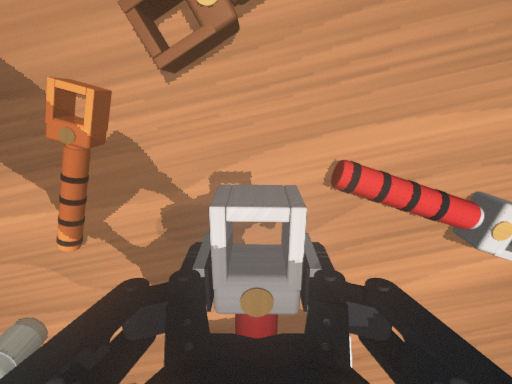

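The wrench is held squarely and hangs level: head centred at (258,250), handle going down under the hand. Next I'll carry it near the vise and look at the screw.

```bash
python3 - <<'E'
from h import *
plan([545,-295,205],-10)
P=cam('wrist');p,M,s=T()
for r in (209,221,280): print(r,(M.T@(ray('wrist',(257.5,r),p[2]+30.4,P)-p)).round(1))
E
```

```text
lin [-248.4 -494.7  -42.7] roll 87.8 (or +-180) cur y 77.8 q6 -0.92 p [406.7 241.  162.4] M [[-0.977, 0.211, 0.001], [0.211, 0.977, 0.0], [-0.001, 0.001, -1.0]]
209 [ 34.3  -0.1 -30.4]
221 [ 28.8  -0.1 -30.4]
280 [ -0.7  -0.1 -30.4]
```

Call:
carry_out([
  {"linear":[-10,-20,-20],"roll":6},
  {"linear":[-20,-50,-42],"roll":14},
  {"linear":[-40,-90,-42],"roll":22},
  {"linear":[-60,-130,-42],"roll":30},
  {"linear":[-80,-170,-42],"roll":38},
  {"linear":[-105,-210,-42],"roll":46},
  {"linear":[-130,-255,-42],"roll":54},
  {"linear":[-150,-300,-42],"roll":62},
  {"linear":[-175,-345,-42],"roll":70},
  {"linear":[-200,-390,-42],"roll":78},
  {"linear":[-220,-435,-42],"roll":84},
  {"linear":[-235,-470,-42],"roll":88},
  {"linear":[-245,-488,-42],"roll":88},
  {"linear":[-248,-495,-42],"roll":88},
  {"linear":[-248,-495,-42],"roll":88},
])

```text
t: 7.95
ee_pos: [543.5, -295.2, 202.0]
tool_rot: [-2.408, -2.011, 0.001]
force: [-0.3, 0.5, -5.2]
gripper_width: 0.484
grip_force: 62.9
```

```bash
python3 - <<'E'
from h import *
plan([545,-295,205],-10)
P=cam('wrist'); im=snap('wrist')
for l,z in (('screw_seat',58),('vise',0),('bottle',0),('spool',0)):
  for d in env.pinpoint('wrist',l): print(l,d,ray('wrist',d['uv'],z,P).round(1))
cv2.imwrite('pics/w3.png',cv2.resize(im[60:260,120:392,::-1],None,fx=2.9,fy=2.9,interpolation=cv2.INTER_CUBIC))
E
```

```text
lin [ 0.4  1.4 -3. ] roll -0.3 (or +-180) cur y -10.3 q6 -0.39 p [ 543.5 -295.2  202. ] M [[0.178, 0.984, -0.003], [0.984, -0.178, 0.002], [0.002, -0.004, -1.0]]
screw_seat {'uv': [244.0, 110.6], 'conf': 0.84} [ 543.2 -226.7   58. ]
vise {'uv': [247.8, 104.8], 'conf': 0.8} [ 545.7 -222.7    0. ]
spool {'uv': [256.4, 215.7], 'conf': 0.61} [ 530.9 -361.2    0. ]
```

View pics/w3.png

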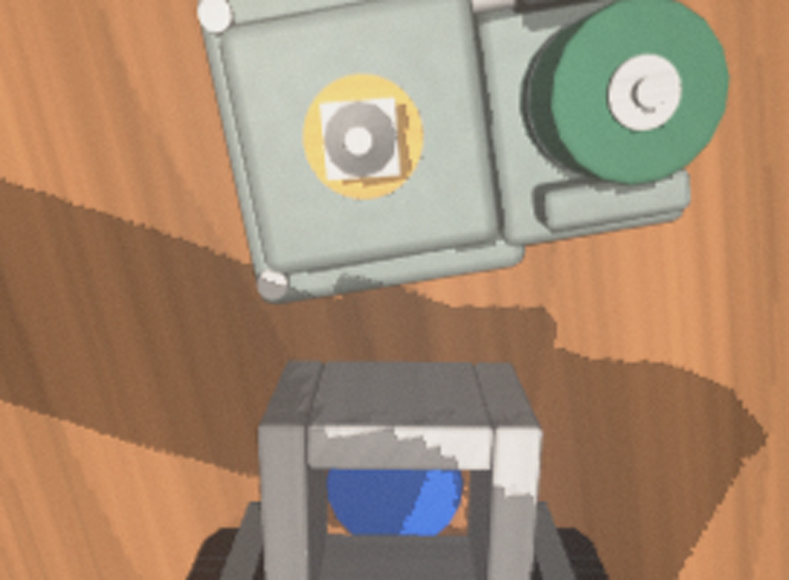

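```bash
python3 - <<'E'
from h import *
P=cam('wrist'); p,M,s=T()
f=lambda uv,z: ray('wrist',(uv[0]/2.9+120-.3,uv[1]/2.9+60-.3),z,P)
C=np.array([f(u,78) for u in [(321,101),(396,97),(402,177),(328,181)]]); print(C.round(1),C.mean(0))
e=[C[1]-C[0],C[2]-C[3],C[2]-C[1],C[3]-C[0]]
print([ (np.linalg.norm(v).round(1),np.degrees(np.arctan2(v[1],v[0])).round(1)) for v in e])
D=np.array([f(u,58) for u in [(222,25),(465,-8),(497,235),(275,272)]])
e=[D[2]-D[3],D[3]-D[0]]; print([ (np.linalg.norm(v).round(1),np.degrees(np.arctan2(v[1],v[0])).round(1)) for v in e])
print('tip',f((358,140),90),'yellow',f((363,136),58),'motor',f((645,92),100))
E
```

```text
[[ 535.6 -209.    78. ]
 [ 558.6 -211.8   78. ]
 [ 556.3 -235.8   78. ]
 [ 533.  -232.9   78. ]] [ 545.86301077 -222.36714174   78.        ]
[(np.float64(23.1), np.float64(-7.2)), (np.float64(23.5), np.float64(-7.0)), (np.float64(24.0), np.float64(-95.5)), (np.float64(24.1), np.float64(-96.4))]
[(np.float64(78.8), np.float64(-0.6)), (np.float64(81.4), np.float64(-90.5))]
tip [ 545.28301493 -222.03545851   90.        ] yellow [ 545.56778414 -221.73629769   58.        ] motor [ 627.86160991 -223.16874381  100.        ]
```

The screw's square centre is at about (545.5,-222.1), turned -6.5°. Pointing the handle at about -96.5° sends the swing over the spool toward the robot, clear of the bottle.

```bash
python3 - <<'E'
from h import *
plan([543.9,-236,105],-6.5)
E
```

```text
lin [ 56.4 -10.4  99. ] roll -3.6 (or +-180) cur y -10.1 q6 -0.39 p [ 544.3 -293.5  204. ] M [[0.175, 0.985, -0.001], [0.985, -0.175, 0.001], [0.001, -0.001, -1.0]]
```

Call:
carry_out([
  {"linear":[20,-4,0],"roll":-2},
  {"linear":[45,-9,15],"roll":-3.5},
  {"linear":[57,-10,50],"roll":-3.5},
  {"linear":[57,-10,80],"roll":-3.5},
  {"linear":[57,-10,98],"roll":-3.5},
  {"linear":[57,-10,98],"roll":-3.5},
  {"linear":[57,-10,98],"roll":-3.5},
])

```text
t: 8.9
ee_pos: [545.0, -236.4, 106.7]
tool_rot: [-2.346, -2.09, -0.0]
force: [-0.0, -0.4, -4.5]
gripper_width: 0.482
grip_force: 62.7
```

```bash
python3 - <<'E'
from h import *
ps=[];hs=[]
for i in range(6):
    im=env.camera('wrist'); p,M,s=T(); ps.append(p); hs.append(np.degrees(np.arctan2(M[1,1],M[0,1]))); Ms=M
print(np.round(ps,1),np.round(hs,1))
p=np.mean(ps,0); print(p,np.mean(hs),'lin',Ms.T@(np.array([543.9,-236,105])-p))
cv2.imwrite('pics/w4.png',cv2.resize(im[150:350,140:380,::-1],None,fx=3,fy=3,interpolation=cv2.INTER_CUBIC))
E
```

```text
[[ 545.9 -237.2  107.8]
 [ 546.3 -237.6  108.3]
 [ 546.4 -237.9  108.4]
 [ 546.2 -237.9  108.4]
 [ 546.  -237.9  108.1]
 [ 545.7 -237.8  107.7]] [-6.6 -6.6 -6.7 -6.7 -6.7 -6.7]
[ 546.10644027 -237.72874457  108.12756118] -6.662841457775734 lin [ 1.46261492 -2.4003779   3.12049979]
```

View pics/w4.png

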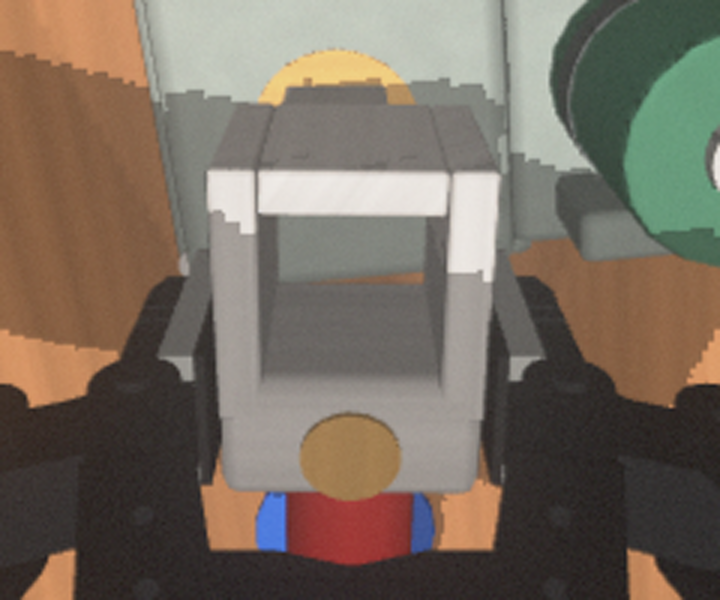

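The drifting pose readings agree with the picture: the screw (crop cols 288-386) sits a bit left of the socket centre (352). I'll check against the projection.

```bash
python3 - <<'E'
from h import *
P=cam('wrist');p,M,s=T();print(p, -P[2][:3,:3].T@P[2][:3,3]-p)
c=np.array([545.5,-222.1]);a=np.radians(-6.5);ex=np.array([np.cos(a),np.sin(a)]);ey=np.array([-ex[1],ex[0]])
for z in(78,58):
  for i in(-11.5,11.5):
    print(z,[((proj('wrist',[*(c+i*ex+11.5*ey),z],P)-[140,150])*3).round(1)])
print('socket',[ (M.T@(ray('wrist',(140+352/3,150+r/3),p[2]+30.4,P)-p)).round(1) for r in (170,214,378)])
E
```

```text
[ 545.70256532 -237.8447851   107.7377718 ] [  8.79225632  77.80835051 141.95966566]
78 [array([284. , 101.4])]
78 [array([393.6, 101. ])]
58 [array([290.1,  76.7])]
58 [array([389.2,  76.4])]
socket [array([ 35. ,   0.4, -30.4]), array([ 28.3,   0.4, -30.4]), array([  1.1,   0.5, -30.4])]
```

Call:
carry_out([
  {"linear":[-0.5,-3,4],"roll":0},
  {"linear":[-0.5,-3,10],"roll":0},
  {"linear":[-0.5,-3,16],"roll":0},
  {"linear":[-0.5,-3,21],"roll":0},
  {"linear":[-0.5,-3,26],"roll":0},
  {"linear":[-0.5,-3,30],"roll":0},
  {"linear":[-0.5,-3,30],"roll":0},
])

```text
t: 9.9
ee_pos: [541.1, -237.1, 75.3]
tool_rot: [-2.346, -2.087, 0.001]
force: [0.0, -0.6, -4.4]
gripper_width: 0.484
grip_force: 62.9
```

Call:
carry_out([
  {"linear":[0,0,3],"roll":0},
  {"linear":[0,0,6],"roll":0},
  {"linear":[0,0,9],"roll":0},
  {"linear":[0,0,11.5],"roll":0},
  {"linear":[0,0,11.5],"roll":0},
  {"linear":[0,0,11.5],"roll":0},
])

```text
t: 10.5
ee_pos: [541.7, -237.5, 64.7]
tool_rot: [-2.347, -2.088, 0.0]
force: [-0.7, 0.3, -5.1]
gripper_width: 0.481
grip_force: 62.9
```

Call:
carry_out([
  {"linear":[0,0,1],"roll":0},
  {"linear":[0,0,2],"roll":0},
  {"linear":[0,0,3],"roll":0},
  {"linear":[0,0,3],"roll":0},
])

```text
t: 10.9
ee_pos: [541.8, -237.5, 61.7]
tool_rot: [-2.347, -2.088, -0.0]
force: [-0.3, -0.5, -4.8]
gripper_width: 0.486
grip_force: 63.2
```

Call:
carry_out([
  {"linear":[0,0,0.7],"roll":0},
  {"linear":[0,0,1.4],"roll":0},
  {"linear":[0,0,2.2],"roll":0},
  {"linear":[0,0,2.2],"roll":0},
])

```text
t: 11.3
ee_pos: [541.8, -237.5, 61.6]
tool_rot: [-2.347, -2.088, 0.001]
force: [-4.2, 1.8, 9.2]
gripper_width: 0.481
grip_force: 64.7
```

Call:
carry_out([
  {"linear":[0,0,-1],"roll":0},
  {"linear":[0,0,-1],"roll":0},
  {"linear":[0,0,-1],"roll":0},
  {"linear":[0,0,-1],"roll":0},
  {"linear":[0,0,-5],"roll":0},
  {"linear":[0,0,-20],"roll":0},
  {"linear":[0,0,-45],"roll":0},
  {"linear":[-10,0,-75],"roll":0},
  {"linear":[-30,0,-105],"roll":0},
  {"linear":[-50,0,-120],"roll":0},
  {"linear":[-60,0,-125],"roll":0},
  {"linear":[-60,0,-125],"roll":0},
], grip=60)

```text
t: 12.5
ee_pos: [535.3, -298.6, 186.3]
tool_rot: [2.347, 2.084, 0.001]
force: [-0.5, 0.5, -0.8]
gripper_width: 0.707
grip_force: 0.0
```

```bash
python3 - <<'E'
from h import *
P=cam('wrist'); im=snap('wrist','w5'); p,M,s=T(); print(p,s['force'])
for l,z in (('wrench',58),('handle',74),('screw_seat',58)):
  for d in env.pinpoint('wrist',l)[:2]: print(l,d,ray('wrist',d['uv'],z,P).round(1))
E
```

```text
[ 534.52033108 -297.14777677  184.70966794] [ 0.03684476  0.19478824 -0.30939766]
handle {'uv': [252.7, 219.8], 'conf': 0.76} [ 528.  -332.1   74. ]
screw_seat {'uv': [254.1, 102.8], 'conf': 0.87} [ 542.3 -224.6   58. ]
```

View pics/w5.png

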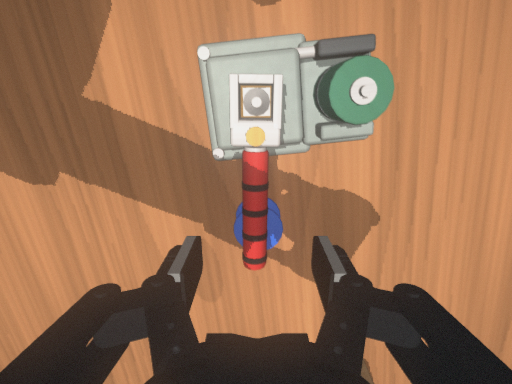

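The wrench is seated flat: socket round the screw at (257,101), handle running down to (254,268) above the spool at (257,225). Now I'll take the handle.

Call:
carry_out([
  {"linear":[-20,-1,20],"roll":0},
  {"linear":[-34,-2,55],"roll":0},
  {"linear":[-34,-2,90],"roll":0},
  {"linear":[-34,-2,110],"roll":0},
  {"linear":[-34,-2,122],"roll":0},
  {"linear":[-34,-2,130],"roll":0},
  {"linear":[-34,-2,132],"roll":0},
  {"linear":[-34,-2,132],"roll":0},
])

```text
t: 13.5
ee_pos: [529.5, -330.7, 53.2]
tool_rot: [2.346, 2.088, 0.0]
force: [-1.2, 0.3, 0.1]
gripper_width: 0.704
grip_force: 0.0
```

Call:
carry_out([
  {"linear":[0,0,0],"roll":0},
  {"linear":[0,0,0],"roll":0},
  {"linear":[0,0,0],"roll":0},
  {"linear":[0,0,0],"roll":0},
  {"linear":[0,0,0],"roll":0},
  {"linear":[0,0,0],"roll":0},
  {"linear":[0,0,0],"roll":0},
], grip=10)

```text
t: 14.2
ee_pos: [529.7, -331.3, 53.2]
tool_rot: [2.346, 2.086, 0.001]
force: [1.1, -1.0, 2.8]
gripper_width: 0.263
grip_force: 58.6
```

```bash
python3 - <<'E'
from h import *
ps=[]
for i in range(4):
    im=env.camera('wrist'); p,M,s=T(); ps.append(p); print(p.round(1),np.degrees(np.arctan2(M[1,0],M[0,0])).round(1),np.round(s['force'],1),np.round(s['wrist_torque'],2),s['gripper_width'])
# arc rows about screw centre c in tool axes at start; cw by a
p=np.mean(ps,0); c=np.array([544,-223.])
r=M.T@np.r_[p[:2]-c,0]; print('r tool',r, np.linalg.norm(r))
for a in range(4,64,4):
    t=np.radians(a); Q=np.array([[np.cos(t),-np.sin(t)],[np.sin(t),np.cos(t)]])  # +about tool z
    print(a,(Q@r[:2]-r[:2]).round(1),end=' ')
E
```

```text
[ 529.7 -331.3   53.2] 83.3 [ 1.3 -0.7  1.9] [-0.09 -0.37 -0.2 ] 0.25837316534675736
[ 529.7 -331.3   53.2] 83.3 [ 2.2 -1.7  2.3] [-0.17 -0.37 -0.14] 0.2595592811153639
[ 529.7 -331.3   53.2] 83.3 [ 1.2 -2.   1.6] [-0.15 -0.39 -0.22] 0.26362573221476615
[ 529.7 -331.3   53.1] 83.3 [ 1.2 -1.1  2.2] [-0.17 -0.47 -0.18] 0.26317538815777664
r tool [-109.20487219   -1.58634171    0.11190806] 109.21645074289829
4 [ 0.4 -7.6] 8 [  1.3 -15.2] 12 [  2.7 -22.7] 16 [  4.7 -30. ] 20 [  7.1 -37.3] 24 [ 10.1 -44.3] 28 [ 13.5 -51.1] 32 [ 17.4 -57.6] 36 [ 21.8 -63.9] 40 [ 26.6 -69.8] 44 [ 31.8 -75.4] 48 [ 37.3 -80.6] 52 [ 43.2 -85.4] 56 [ 49.5 -89.8] 60 [ 56.  -93.8]
```

Call:
carry_out([
  {"linear":[0.1,-3.8,0],"roll":2},
  {"linear":[0.4,-7.6,0],"roll":4},
  {"linear":[1.3,-15.2,0],"roll":8},
  {"linear":[2.7,-22.7,0],"roll":12},
  {"linear":[4.7,-30,0],"roll":16},
  {"linear":[7.1,-37.3,0],"roll":20},
  {"linear":[10.1,-44.3,0],"roll":24},
  {"linear":[13.5,-51.1,0],"roll":28},
  {"linear":[17.4,-57.6,0],"roll":32},
  {"linear":[17.4,-57.6,0],"roll":32},
])

```text
t: 15.4
ee_pos: [474.5, -306.8, 53.1]
tool_rot: [2.831, 1.358, 0.003]
force: [3.5, -0.9, 1.2]
gripper_width: 0.266
grip_force: 59.3
```

```bash
cat > m.py <<'E'
from h import *
fs=[];ws=[]
for i in range(3):
    im=env.camera('wrist'); p,M,s=T(); fs.append(M.T@s['force']); ws.append(s['wrist_torque'])
cv2.imwrite('pics/cur.png',im[:,:,::-1])
print(p.round(1),'xhead',np.degrees(np.arctan2(M[1,0],M[0,0])).round(1),'ftool',np.mean(fs,0).round(1),'tq',np.mean(ws,0).round(2))
E
python3 m.py; python3 - <<'E'
import numpy as np
r=np.array([-109.2,-1.6])
for a in range(2,34,2):
    t=np.radians(a); Q=np.array([[np.cos(t),-np.sin(t)],[np.sin(t),np.cos(t)]]); print(a,(Q@r-r).round(1),end=' ')
print()
# about hinge (73.2 from handle)
r=np.array([-73.2,-1.])
for a in range(1,24,1):
    t=np.radians(a); Q=np.array([[np.cos(t),-np.sin(t)],[np.sin(t),np.cos(t)]]); print(a,(Q@r-r).round(1),end=' ')
E
```

```text
[ 474.6 -306.9   53. ] xhead 51.3 ftool [ 1.6  3.6 -2.6] tq [-0.04 -0.66 -0.52]
2 [ 0.1 -3.8] 4 [ 0.4 -7.6] 6 [  0.8 -11.4] 8 [  1.3 -15.2] 10 [  1.9 -18.9] 12 [  2.7 -22.7] 14 [  3.6 -26.4] 16 [  4.7 -30. ] 18 [  5.8 -33.7] 20 [  7.1 -37.3] 22 [  8.6 -40.8] 24 [ 10.1 -44.3] 26 [ 11.8 -47.7] 28 [ 13.5 -51.1] 30 [ 15.4 -54.4] 32 [ 17.4 -57.6] 
1 [ 0.  -1.3] 2 [ 0.1 -2.6] 3 [ 0.2 -3.8] 4 [ 0.2 -5.1] 5 [ 0.4 -6.4] 6 [ 0.5 -7.6] 7 [ 0.7 -8.9] 8 [  0.9 -10.2] 9 [  1.1 -11.4] 10 [  1.3 -12.7] 11 [  1.5 -13.9] 12 [  1.8 -15.2] 13 [  2.1 -16.4] 14 [  2.4 -17.7] 15 [  2.8 -18.9] 16 [  3.1 -20.1] 17 [  3.5 -21.4] 18 [  3.9 -22.6] 19 [  4.3 -23.8] 20 [  4.8 -25. ] 21 [  5.2 -26.2] 22 [  5.7 -27.3] 23 [  6.2 -28.5]
```

Call:
carry_out([
  {"linear":[0.1,-3.8,0],"roll":2},
  {"linear":[0.4,-7.6,0],"roll":4},
  {"linear":[0.8,-11.4,0],"roll":6},
  {"linear":[0.8,-11.4,0],"roll":6},
])

```text
t: 15.95
ee_pos: [466.6, -299.5, 53.1]
tool_rot: [2.897, 1.21, 0.003]
force: [5.4, -1.3, 2.1]
gripper_width: 0.263
grip_force: 59.1
```

```bash
python3 m.py
```

```text
[ 466.6 -299.5   53.1] xhead 45.3 ftool [ 2.9  4.5 -2.1] tq [-0.11 -0.82 -0.37]
```

Call:
carry_out([
  {"linear":[0.1,-3.8,0],"roll":2},
  {"linear":[0.1,-3.8,0],"roll":2},
  {"linear":[0.1,-3.8,0],"roll":2},
])

```text
t: 16.4
ee_pos: [464.0, -296.8, 53.0]
tool_rot: [2.918, 1.16, 0.003]
force: [5.2, -0.4, 3.2]
gripper_width: 0.262
grip_force: 59.1
```

```bash
python3 m.py
```

```text
[ 464.  -296.8   53.1] xhead 43.4 ftool [ 2.9  4.1 -2.2] tq [-0.08 -0.9  -0.34]
```

Call:
carry_out([
  {"linear":[0.1,-3.8,0],"roll":2},
  {"linear":[0.1,-3.8,0],"roll":2},
  {"linear":[0.1,-3.8,0],"roll":2},
])

```text
t: 16.85
ee_pos: [461.5, -294.0, 53.1]
tool_rot: [2.937, 1.109, 0.003]
force: [5.3, -1.0, 0.8]
gripper_width: 0.262
grip_force: 59.0
```

```bash
python3 m.py
```

```text
[ 461.5 -294.    53.1] xhead 41.4 ftool [ 3.5  4.3 -2.5] tq [-0.08 -0.89 -0.31]
```

Call:
carry_out([
  {"linear":[0.1,-3.8,0],"roll":2},
  {"linear":[0.1,-3.8,0],"roll":2},
  {"linear":[0.1,-3.8,0],"roll":2},
])

```text
t: 17.3
ee_pos: [459.1, -291.0, 53.1]
tool_rot: [2.956, 1.057, 0.003]
force: [5.4, -0.9, 1.1]
gripper_width: 0.262
grip_force: 59.0
```

```bash
python3 m.py
```

```text
[ 459.1 -291.    53.1] xhead 39.4 ftool [ 3.4  4.2 -2.1] tq [-0.12 -0.92 -0.33]
```

Call:
carry_out([
  {"linear":[0.1,-3.8,0],"roll":2},
  {"linear":[0.1,-3.8,0],"roll":2},
  {"linear":[0.1,-3.8,0],"roll":2},
])

```text
t: 17.75
ee_pos: [456.8, -288.1, 53.1]
tool_rot: [2.974, 1.005, 0.003]
force: [5.8, -1.1, 1.8]
gripper_width: 0.264
grip_force: 59.0
```

```bash
python3 m.py
```

```text
[ 456.8 -288.    53. ] xhead 37.4 ftool [ 3.3  3.6 -1.9] tq [-0.1  -0.93 -0.34]
```

Call:
carry_out([
  {"linear":[0.1,-3.8,0],"roll":2},
  {"linear":[0.1,-3.8,0],"roll":2},
  {"linear":[0.1,-3.8,0],"roll":2},
])

```text
t: 18.2
ee_pos: [454.7, -285.0, 53.1]
tool_rot: [2.991, 0.954, 0.004]
force: [5.7, -1.3, 1.7]
gripper_width: 0.262
grip_force: 59.0
```

```bash
python3 m.py
```

```text
[ 454.7 -285.    53.1] xhead 35.4 ftool [ 3.9  3.7 -1.9] tq [-0.12 -0.92 -0.28]
```

Call:
carry_out([
  {"linear":[0.1,-3.8,0],"roll":2},
  {"linear":[0.1,-3.8,0],"roll":2},
  {"linear":[0.1,-3.8,0],"roll":2},
])

```text
t: 18.65
ee_pos: [453.1, -282.6, 53.2]
tool_rot: [3.005, 0.903, 0.004]
force: [7.0, -2.3, 0.8]
gripper_width: 0.261
grip_force: 58.7
```

```bash
python3 m.py; cp pics/cur.png pics/w6.png
```

```text
[ 453.1 -282.6   53.2] xhead 33.5 ftool [ 4.3  5.7 -0.6] tq [-0.31 -1.04  0.01]
```

View pics/w6.png

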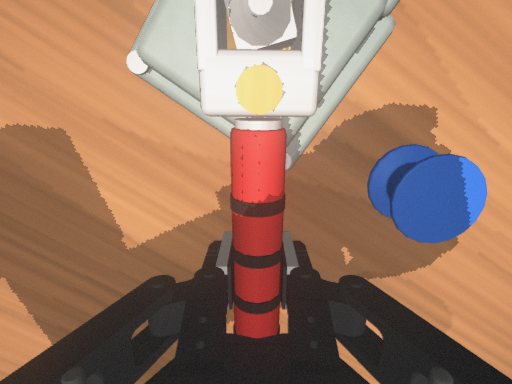

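The handle is still straight, from (258,120) to (256,335), and the screw has just come up tight: force is rising and motion lags. Now I'll turn about the hinge.

Call:
carry_out([
  {"linear":[0.1,-2.6,0],"roll":2},
  {"linear":[0.2,-5.1,0],"roll":4},
  {"linear":[0.2,-5.1,0],"roll":4},
  {"linear":[0.2,-5.1,0],"roll":4},
])

```text
t: 19.2
ee_pos: [450.6, -278.6, 53.3]
tool_rot: [3.033, 0.8, 0.005]
force: [6.3, -2.9, 0.5]
gripper_width: 0.26
grip_force: 58.7
```

```bash
cat >> m.py <<'E'
# head/handle angle in picture: red handle axis and socket head (bright) box
hsv=cv2.cvtColor(im,cv2.COLOR_RGB2HSV)
red=((hsv[...,0]<6)|(hsv[...,0]>174))&(hsv[...,1]>190)&(hsv[...,2]>90); red[230:]=0; red[:,:180]=0; red[:,340:]=0
v,u=np.nonzero(red); l=cv2.fitLine(np.c_[u,v].astype(np.float32),cv2.DIST_HUBER,0,.01,.01).ravel()
wh=((hsv[...,1]<25)&(hsv[...,2]>200)).astype(np.uint8); wh[130:]=0
n,lab,st,_=cv2.connectedComponentsWithStats(wh); k=1+np.argmax(st[1:,4])
c=max(cv2.findContours((lab==k).astype(np.uint8),cv2.RETR_EXTERNAL,cv2.CHAIN_APPROX_NONE)[0],key=len)
rc=cv2.minAreaRect(c); yel=(hsv[...,0]>20)&(hsv[...,0]<32)&(hsv[...,1]>120)&(hsv[...,2]>180); yel[150:]=0; vy,ux=np.nonzero(yel)
print('handle deg from vertical',np.degrees(np.arctan2(l[0]*np.sign(l[1]),abs(l[1]))).round(1),'head rect',rc,'lug',ux.mean(),vy.mean())
E
python3 m.py
```

```text
[ 450.6 -278.6   53.3] xhead 29.6 ftool [ 4.   5.9 -0. ] tq [-0.35 -1.1   0.31]
handle deg from vertical 0.0 head rect ((227.5, 58.5), (117.0, 177.0), 90.0) lug nan nanm.py:15: RuntimeWarning: Mean of empty slice.
  print('handle deg from vertical',np.degrees(np.arctan2(l[0]*np.sign(l[1]),abs(l[1]))).round(1),'head rect',rc,'lug',ux.mean(),vy.mean())
  ret = ret.dtype.type(ret / rcount)
```

```bash
cat > ang.py <<'E'
import cv2,numpy as np,sys
def ang(f):
    im=cv2.imread(f).astype(int)
    b=im.min(2)
    H=[]
    # head outer edges: fit bright-grey region sides over rows 2..100
    g=(im.max(2)-im.min(2)<28)&(im.min(2)>205); g=g.astype(np.uint8); g[112:]=0
    n,lab,st,cen=cv2.connectedComponentsWithStats(g)
    k=1+np.argmax(st[1:,4]); m=lab==k
    v,u=np.nonzero(m); c=cv2.minAreaRect(np.c_[u,v].astype(np.float32))
    L=[];Rr=[]
    for r in range(5,45,2):
        w=np.nonzero(m[r])[0]
        if len(w): L.append((w[0],r)); Rr.append((w[-1],r))
    bt=[(x,np.nonzero(m[:,x])[0].max()) for x in range(int(u.min())+12,int(u.max())-12,3)]
    fit=lambda P:np.polyfit(*np.array(P).T[::-1],1)[0]
    print(f,st[k],'L',np.degrees(np.arctan(fit(L))).round(1),'R',np.degrees(np.arctan(fit(Rr))).round(1),'bottom',np.degrees(np.arctan(np.polyfit(*np.array(bt).T,1)[0])).round(1))
    rd=(im[...,2]>150)&(im[...,1]<70)&(im[...,0]<70); rd[200:]=0
    E=[(np.nonzero(rd[r])[0].min()+np.nonzero(rd[r])[0].max())/2 for r in range(135,190)]
    print('handle slope',np.degrees(np.arctan(np.polyfit(range(135,190),E,1)[0])).round(1))
for f in sys.argv[1:]: ang(f)
E
python3 ang.py pics/w6.png pics/cur.png
```

```text
pics/w6.png [ 170    0  155  112 8237] L -37.0 R -4.0 bottom 6.0Traceback (most recent call last):
  File "ang.py", line 21, in <module>
    for f in sys.argv[1:]: ang(f)
                           ~~~^^^
  File "ang.py", line 19, in ang
    E=[(np.nonzero(rd[r])[0].min()+np.nonzero(rd[r])[0].max())/2 for r in range(135,190)]
        ~~~~~~~~~~~~~~~~~~~~~~~~^^
    return umr_minimum(a, axis, None, out, keepdims, initial, where)
ValueError: zero-size array to reduction operation minimum which has no identity
```

Call:
carry_out([
  {"linear":[0.1,-2.6,0],"roll":2},
  {"linear":[0.2,-5.1,0],"roll":4},
  {"linear":[0.5,-7.6,0],"roll":6},
  {"linear":[0.9,-10.2,0],"roll":8},
  {"linear":[1.3,-12.7,0],"roll":10},
  {"linear":[1.8,-15.2,0],"roll":12},
  {"linear":[1.8,-15.2,0],"roll":12},
  {"linear":[1.8,-15.2,0],"roll":12},
])

```text
t: 20.15
ee_pos: [444.6, -264.7, 53.3]
tool_rot: [3.099, 0.48, 0.005]
force: [5.9, -3.6, 0.3]
gripper_width: 0.261
grip_force: 58.7
```

```bash
python3 m.py 2>/dev/null; cp pics/cur.png pics/w7.png
```

```text
[ 444.6 -264.7   53.3] xhead 17.6 ftool [ 4.8  5.2 -0.2] tq [-0.48 -1.    0.43]
```

View pics/w7.png

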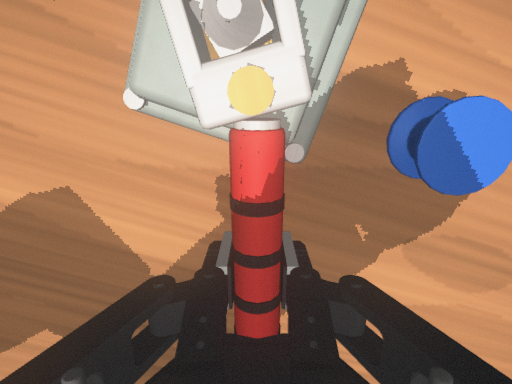

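The head is turned about 15° relative to the handle: its lower edge runs (205,128) to (312,97) against a vertical handle. That agrees with 15.6° from the tool motion, so I'll let it spring back now.

Call:
carry_out([
  {"linear":[0,2.6,0],"roll":-2},
  {"linear":[0.1,5.1,0],"roll":-4},
  {"linear":[0.3,7.6,0],"roll":-6},
  {"linear":[0.6,10.2,0],"roll":-8},
  {"linear":[1,12.7,0],"roll":-10},
  {"linear":[1.4,15.2,0],"roll":-12},
  {"linear":[2,17.7,0],"roll":-14},
  {"linear":[2.6,20.2,0],"roll":-16},
  {"linear":[2.6,20.2,0],"roll":-16},
  {"linear":[2.6,20.2,0],"roll":-16},
])

```text
t: 21.3
ee_pos: [453.0, -282.5, 53.2]
tool_rot: [3.005, 0.903, 0.004]
force: [6.1, -2.5, 1.9]
gripper_width: 0.263
grip_force: 59.0
```

```bash
python3 m.py 2>/dev/null
```

```text
[ 453.1 -282.5   53.2] xhead 33.5 ftool [ 4.   5.3 -1.4] tq [-0.28 -1.04  0.05]
handle deg from vertical 0.0 head rect ((234.0, 57.0), (114.0, 182.0), 90.0) lug nan nan
```

Call:
carry_out([
  {"linear":[0,1.9,0],"roll":-1},
  {"linear":[0,3.8,0],"roll":-2},
  {"linear":[0.1,5.7,0],"roll":-3},
  {"linear":[0.1,5.7,0],"roll":-3},
])

```text
t: 21.85
ee_pos: [455.2, -286.1, 52.9]
tool_rot: [2.984, 0.98, 0.002]
force: [5.2, 0.3, 3.0]
gripper_width: 0.263
grip_force: 59.8
```

```bash
python3 m.py 2>/dev/null
```

```text
[ 455.3 -286.2   52.9] xhead 36.3 ftool [ 4.5  3.1 -2.6] tq [ 0.11 -0.97 -0.36]
```

Call:
carry_out([
  {"linear":[1,0,0],"roll":0},
  {"linear":[2,0,0],"roll":0},
  {"linear":[2,0,0],"roll":0},
])

```text
t: 22.3
ee_pos: [455.3, -286.0, 52.9]
tool_rot: [2.983, 0.98, -0.003]
force: [0.3, -5.5, 4.1]
gripper_width: 0.263
grip_force: 60.0
```

```bash
python3 m.py 2>/dev/null
```

```text
[ 455.3 -286.    52.9] xhead 36.4 ftool [-2.3  4.4 -4.4] tq [-0.72 -0.26 -0.42]
```

Call:
carry_out([
  {"linear":[-0.7,1,0],"roll":-0.5},
  {"linear":[-0.7,1,0],"roll":-0.5},
])

```text
t: 22.65
ee_pos: [455.6, -286.5, 52.7]
tool_rot: [2.98, 0.992, -0.001]
force: [0.6, -4.4, 4.3]
gripper_width: 0.262
grip_force: 60.2
```

Call:
carry_out([
  {"linear":[0,0,0],"roll":0},
  {"linear":[0,0,0],"roll":0},
  {"linear":[0,0,0],"roll":0},
  {"linear":[0,0,0],"roll":0},
  {"linear":[0,0,-5],"roll":0},
  {"linear":[0,0,-25],"roll":0},
  {"linear":[0,0,-55],"roll":0},
  {"linear":[-10,0,-90],"roll":0},
  {"linear":[-20,0,-125],"roll":0},
  {"linear":[-30,0,-150],"roll":0},
  {"linear":[-30,0,-150],"roll":0},
  {"linear":[-30,0,-150],"roll":0},
], grip=60)

```text
t: 23.85
ee_pos: [431.9, -304.0, 203.3]
tool_rot: [2.98, 0.991, 0.001]
force: [-1.0, -0.3, -1.0]
gripper_width: 0.703
grip_force: 0.0
```

```bash
python3 - <<'E'
from h import *
np.set_printoptions(precision=1,suppress=True)
p,M,s=T();print(p,s['force'],s['t'])
for c in('wrist','top'):
  im=env.camera(c); P=cam(c); cv2.imwrite(f'pics/end_{c}.png',im[:,:,::-1])
  for l,z in (('wrench',58),('handle',74),('screw_seat',58),('bottle',0),('spool',0),('meter',0)):
    print(c,l,[(np.round(d['uv'],1).tolist(),round(d['conf'],2),ray(c,d['uv'],z,P)[:2]) for d in env.pinpoint(c,l)[:4]])
# screw square in wrist picture, rectified at z=78 over 2 mm/10 px
P=cam('wrist'); im=cv2.imread('pics/end_wrist.png')
def rect(z,c,h,n):
    q=np.array([[c[0]-h,c[1]-h],[c[0]+h,c[1]-h],[c[0]+h,c[1]+h],[c[0]-h,c[1]+h]])
    H=cv2.getPerspectiveTransform(np.array([proj('wrist',[*a,z],P) for a in q],np.float32),np.array([[0,0],[n,0],[n,n],[0,n]],np.float32))
    return cv2.warpPerspective(im,H,(n,n))
w=rect(92,(500,-255),110,440); hsv=cv2.cvtColor(w,cv2.COLOR_BGR2HSV)
red=(((hsv[...,0]<6)|(hsv[...,0]>174))&(hsv[...,1]>190)&(hsv[...,2]>80)).astype(np.uint8)
n,lab,st,_=cv2.connectedComponentsWithStats(red);v,u=np.nonzero(red);l=cv2.fitLine(np.c_[u,v].astype(np.float32),cv2.DIST_HUBER,0,.01,.01).ravel()
print('handle heading',np.degrees(np.arctan2(l[1],l[0])),u.size)
wh=((hsv[...,1]<30)&(hsv[...,2]>215)).astype(np.uint8)
n,lab,st,_=cv2.connectedComponentsWithStats(wh)
for k in np.argsort(-st[1:,4])[:4]+1:
    v,u=np.nonzero(lab==k); print('bright',st[k],cv2.minAreaRect(np.c_[u,v].astype(np.float32)))
E
```

```text
[ 431.9 -304.   203.3] [-1.  -0.3 -1. ] 23.85
wrist wrench [([259.8, 31.6], 0.91, array([ 541.7, -224.5]))]
wrist handle [([255.9, 154.5], 0.94, array([ 453.1, -286.5]))]
wrist screw_seat [([260.8, 28.5], 0.67, array([ 544.2, -223.7]))]
wrist bottle []
wrist spool [([342.5, 130.1], 0.79, array([ 527. , -359.5]))]
wrist meter []
top wrench [([199.2, 290.7], 0.79, array([252.2, 195.2])), ([91.1, 188.1], 0.76, array([517.3, 483.6])), ([358.7, 176.4], 0.74, array([ 544.3, -222.8])), ([244.7, 270.9], 0.64, array([300.4,  80.1]))]
top handle [([262.8, 234.2], 0.69, array([392.3,  33.4])), ([135.3, 210.5], 0.66, array([455.3, 360.5])), ([141.4, 306.3], 0.59, array([216.9, 335.3])), ([387.9, 210.5], 0.58, array([ 450.9, -290.1]))]
top screw_seat [([358.7, 177.1], 0.53, array([ 542.4, -222.7]))]
top bottle [([308.0, 174.9], 0.63, array([560.9, -95.4]))]
top spool [([403.3, 187.2], 0.74, array([ 524.4, -360. ]))]
top meter [([281.8, 112.8], 0.95, array([742.9, -25.2]))]Traceback (most recent call last):
  File "<stdin>", line 16, in <module>
cv2.error: OpenCV(4.12.0) /io/opencv/modules/imgproc/src/linefit.cpp:50: error: (-215:Assertion failed) count > 0 in function 'fitLine2D_wods'
```

```bash
python3 -c "
from rig import env; print(env.close_job())"
```

```text
the job is handed in; nothing more can be done
None
```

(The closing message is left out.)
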